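# Rock the stuck lid off the glue pot

## Task

Slide the iron glue pot across the warming plate, without lifting it, from the circles to the square rest mark, so that it stands in the middle of the square with its tight lid still shut. Then take the lid's wooden grip and rock the lid side to side until it frees, the end away from the pot's handle up first and then the end over the handle, keeping the pot standing where it is. Finish while holding the lid still and level just clear above the open pot, two to five centimetres over its rim; do not put it down or let it go, and leave the other things alone.

Things in the scene. Friction and masses are not known exactly. Their poses are not given: they have to be found in the camera images.
- hob: the warming plate: a white flat box fixed on the bench, 340 (x) by 560 (y) by 35 mm high, flat top. Origin: centre of its underside; its long side is its y axis
- warm_mark: the mark where the pot starts: three concentric dark circles, the largest 230 mm across, printed flat on the plate. Origin: their centre, on the plate's top (z = 0.035). The two marks lie side by side, 260 mm apart along the plate's y axis; which one is on the left varies
- rest_mark: the rest mark: a dark square outline, 220 mm a side, with a small cross at its centre, printed flat on the plate. Origin: its centre, on the plate's top (z = 0.035). The pot's foot (176 mm) stands within it with 22 mm all round when centred
- pot: iron glue pot, 1.8 to 2.2 kg, loose: round foot 176 mm across, narrowing to a neck 96 mm across; rim 90 mm above its underside. Origin: centre of the underside, z up. A stub handle 18 mm thick, 55 mm up, sticks out along the pot's -x to 159 mm from its axis. Slides on the plate under a sideways push of 10 to 16 N on any part, also when drawn along by the lid's grip
- lid: tight lid, 0.22 kg, x and y axes as the pot's. Origin: centre of the underside of its steel flange (106 mm across), which at the start lies on the pot's rim. Below it a plug 70 mm across, 10 mm deep, with 5 mm of play. At the plug's +x and -x ends a sprung rubber bead presses on the neck inside: each end drags with 11 to 14 N until it is 11 to 15 mm up. Pulled straight up, the pot comes along
- lid_grip (a point): centre of the lid's grip, an upright wooden block 16 mm thick (lid's x), 56 mm long (lid's y), 34 mm tall, from 17 to 51 mm above the flange's underside: the point is 34 mm above that, about 159 mm above the bench. Pinch it from above, fingers closing along the lid's x, with a firm grip (about 100 N): tilting the lid takes 1 to 1.5 N m
- lid_far (a point): point under the lid's flange, 45 mm from its axis at the +x end, away from the pot's handle. To raise this end alone, turn the lid about its y axis with the flange's other edge resting on the rim as pivot (48 mm from the axis at the -x end): 0.12 rad raises it 11 mm and frees it or nearly so
- lid_near (a point): point under the lid's flange, 45 mm from its axis at the -x end, over the pot's handle. To raise this end next, turn the lid the other way about its +x edge, kept at the height it has reached
- jar: small amber glass jar, 42 mm across, 60 mm tall, standing on the far part of the plate; leave alone. Origin: centre of its underside
- brush: paint brush, 160 mm long, lying along the near edge of the plate; leave alone. Origin: middle of its underside
- urn: terracotta urn, 130 mm across, 130 mm tall, on the bench to the left; leave alone
- spray: spray can, 60 mm across, 180 mm tall, on the bench to the right; leave alone
Not all that is in view belongs to the job. What is shaped like the lid but turquoise or yellow is not meant.

How it is judged:
On the way, in this order (a step that is already met when the one before it is completed fails the run):
1. the pot stands on the rest mark (within 25 mm of its centre) with its lid still shut (horizontal distance between pot and rest_mark below 0.025 m and height (world z) of pot below 0.038 m and angle between pot's own z axis and vertical below 0.05 rad and z of each of lid_far, lid_near in the frame of pot below 0.093 m), for 0.2 s.
2. the lid is tilted at least 0.05 rad with the end away from the pot's handle up, that end raised at least 5 mm and the end over the handle still down (less than 4 mm up), the pot standing (angle between pot's own z axis and vertical below 0.05 rad and angle between lid's own x axis and vertical below 1.5208 rad and z of lid_far in the frame of pot above 0.095 m and z of lid_near in the frame of pot below 0.094 m), for 0.1 s.
3. the lid is tilted at least 0.05 rad the other way, the end over the handle higher, the pot standing (angle between pot's own z axis and vertical below 0.05 rad and angle between lid's own x axis and vertical above 1.6208 rad), for 0.1 s.
At the end, for the whole second after the job is handed in: The pot stands upright on the plate within 25 mm of the rest mark's centre, at rest. The lid is held by the fingers alone, still, level within 0.2 rad, over the pot within 30 mm to each side, both its ends 16 to 60 mm above the rim, touching neither pot nor plate (horizontal distance between pot and rest_mark below 0.025 m and height (world z) of pot below 0.038 m and angle between pot's own z axis and vertical below 0.05 rad and linear speed of pot below 0.02 m/s and z of lid_far in the frame of pot between 0.106 and 0.15 m and z of lid_near in the frame of pot between 0.106 and 0.15 m and x of lid in the frame of pot between -0.03 and 0.03 m and y of lid in the frame of pot between -0.03 and 0.03 m and angle between lid's own z axis and vertical below 0.2 rad and linear speed of lid below 0.03 m/s and contact force between lid and the fingers above 2 N and contact force between lid and pot below 0.3 N and contact force between lid and hob below 0.3 N); the arm keeps its last pose, push and grip.
It fails at once if the pot is lifted (its underside's centre more than 12 mm off the plate) (height (world z) of pot above 0.047 m).
It fails at once if the pot is tipped more than 0.17 rad (angle between pot's own z axis and vertical above 0.17 rad).
It fails at once if a bystander is pushed more than 30 mm (distance of any of jar, brush, urn, spray from where it was at the start of the episode above 0.03 m).
It also fails if it takes over 45 s, if anything falls off the work surface, if the arm or the gripper's body presses on something with over 40 N, if the wrist force passes 120 N, or if a joint passes its speed limit or range.

## Robot

A 7-joint arm with a two-finger parallel gripper is mounted at the origin on the work surface. World frame = base frame: x ahead of the robot, y to its left, z up, the work surface at z = 0. Lengths are in m, angles in rad, forces in N, time in s.
With the tool pointing down it reaches from about 0.4 to 0.925 m from the base axis. Payload 4.1 kg.
Tool frame: the origin (TCP) lies midway between the tips of the shut fingers; the grasp point (between the pads) lies 19 mm behind it (arm.pinch_z is the distance from the TCP to the grasp point, in m); z points along the fingers, y is the line along which they close (so a half turn about z gives the same grasp; the last joint's range is limited). The gripper opens to 85 mm and grips with 20 to 120 N. Pads are 22 mm wide; open, the fingers measure 114 mm over their backs; the gripper's body (76 mm by 85 mm) begins 54 mm behind the grasp point. The pads swing forward as they close: fully open they stand 13 mm farther back than shut.
Start: joints at [-1.312, 0.398, 0.045, 1.537, -0.019, 1.207, -0.051], TCP at [0.228, 0.609, 0.231] pointing down, gripper open.
Joint ranges: [-2.82, 2.82], [-0.49, 2.23], [-1.37, 1.46], [0, 2.46], [-1.36, 4.5], [0.23, 2], [-2.94, 2.94]. Speed limits (rad/s): [2.57, 2.57, 3.14, 3.14, 3.14, 3.14, 3.14].

## Interface

Orientations are given as a unit quaternion [x, y, z, w].
In Python, from plant import arm, grab_frame, finish_job, search_frame, place_of gives the robot as it stands.
- The arm moves only by the tool jog_arm, never from a script. Its argument "moves" is a list of rows, each a list of 5 numbers: the shift along the tool's x, y, z each as a share of 150 mm, from -1 to 1, then the turn about the tool's z as a share of 45 degrees, from -1 to 1, then the opening, from -1 (shut) to 1 (fully open). In form: [[dx, dy, dz, turn, fingers], ...]. A call has 1 to 5 rows; each row is the pose to reach, as a shift and turn from the pose commanded when the call began, along the tool's axes at that moment; what a row does not reach only later rows make up. A row lasts 1/12 s, in which the tool goes at most 41.7 mm and 7.16 degrees, less where a joint would pass 70% of its speed; a pose out of reach is approached as far as the arm can. A call with a number of a shift or a turn outside -1 to 1 is refused whole. A call with a gripper value outside its range is refused whole. The fingers move at their own pace and stop on an object; "newtons" is the grip in N (left out, the last holds). Time passes only in rows, so rows that repeat a pose let the fingers close. It gives the time, the measured TCP pose, the force, the opening and the grip force at its end, in the units of the state.
- arm.observe(): the state, without advancing time (a new reading comes with each control period).
- grab_frame(name): name is "scene" or "top" or "wrist"; returns a dict with "img" (480x640x3 uint8, red, green, blue), "z_map" (480x640 float32, m along the optical axis (not along the pixel's ray), 0 where there is no reading), "fovy" (degrees; the focal length in pixels is half the picture's height over the tangent of half this angle, whatever the lens; pixels are square), "cx", "cy" (the principal point, pixels), "R" (3x3) and "t" (3): a world point X has camera coordinates R X + t; the wrist camera has in their place "tool_from_camera" (4x4, takes a point from camera to tool coordinates, whose origin is the TCP and whose axes are the flange's). Camera axes: x right, y down, z forward; pixel columns grow to the right and rows downward; lengths in m; the calibration is good to about 2 mm. A picture is of the moment at which its call begins: read the wrist's pose just before it.
- finish_job(): hands the job in; it is judged then, once.
Trained networks look in the newest picture that a camera, given by its name, has taken for a name from the list of things; names that differ only in an ending like _2 or _b are one class to them, and where a whole thing is asked for, a point or a joint stands for the part that bears it (a point fixed in the world has none). Each returns a list of dicts, best first, with "p" (0 to 1); they miss things now and then, are a little off and sometimes report something else, mostly with a low value. They report only what shows in the picture. A call takes as long as a camera call. They do not tell look-alikes from the thing itself.
- search_frame(camera, query): "point" ([column, row] in pixels, amid what is visible of it).
- place_of(camera, query): "point" ([column, row] in pixels: a listed point, or the origin of a listed thing).
The state is a dict: "time_s": time; "joint_pos": joint angles; "qvel": joint speeds; "tau": joint torques, N m; "ee_pos": TCP position; "tcp_rot": TCP orientation; "force": force on the tool from outside, world axes, zero at the start; "wrist_torque": the same for the moment, N m; "grip_width": opening from 0.0 (shut) to 1.0 (fully open); "gripper_force": force on a finger pad.
Only numpy, scipy, OpenCV 4.12 (cv2) and the standard library are available. Lean on these libraries where they do the work, as an engineer would, in place of code of your own. Each camera call takes 0.05 s, during which the arm holds its last target. There are 200 camera calls.

## Working session

There is one attempt and no reset: what is moved stays moved. The work goes in short steps, Python scripts to look and compute and a tool call to move; the robot and the scene stay as the last step left them, time stands still between calls to the robot, and variables do not carry over. Pictures are saved under pics/ and viewed, at most 10 in all, crops included, and the job is handed in when it is done.

Besides the shell and the picture viewer there is one more tool, called by a JSON object that holds its "method" and its "body", one argument or row to a line. jog_arm: Moves the arm, as the interface text tells. Shift numbers are shares of 150 mm and turn numbers shares of 45 degrees, none past 1 either way. Its arguments: {"type":"object","properties":{"moves":{"type":"array"},"newtons":{"type":"number"}},"required":["moves"]}

```bash
mkdir -p pics; ls
cat > h.py <<'E'
import numpy as np, cv2
from plant import arm, grab_frame, finish_job, search_frame, place_of
from scipy.spatial.transform import Rotation as Ro
def K(f): 
    return 240/np.tan(np.radians(f["fovy"])/2)
def pose(f,s=None):
    if "R" in f: return f["R"],f["t"]
    T=np.array(f["tool_from_camera"]); Rw=Ro.from_quat(s["tcp_rot"]).as_matrix()
    A=Rw@T[:3,:3]; o=Rw@T[:3,3]+s["ee_pos"]; return A.T,-A.T@o
def atz(f,p,z,s=None):
    R,t=map(np.array,pose(f,s)); d=R.T@np.array([(p[0]-f["cx"])/K(f),(p[1]-f["cy"])/K(f),1]); o=-R.T@t
    return o+d*(z-o[2])/d[2]
def deep(f,p,s=None):
    R,t=map(np.array,pose(f,s)); z=f["z_map"][int(p[1]),int(p[0])]
    return R.T@(z*np.array([(p[0]-f["cx"])/K(f),(p[1]-f["cy"])/K(f),1])-t)
def px(f,X,s=None):
    R,t=map(np.array,pose(f,s)); c=R@np.array(X)+t; return c[:2]/c[2]*K(f)+[f["cx"],f["cy"]]
def save(f,n,crop=None,k=1):
    im=f["img"][...,::-1]
    if crop: im=im[crop[1]:crop[3],crop[0]:crop[2]]
    cv2.imwrite("pics/"+n,cv2.resize(im,None,fx=k,fy=k,interpolation=cv2.INTER_CUBIC))
E
python3 - <<'E'
from h import *
np.set_printoptions(precision=4,suppress=True)
s=arm.observe(); print(s, arm.pinch_z)
H=dict(hob=.0,warm_mark=.035,rest_mark=.035,pot=.035,lid=.125,lid_grip=.159,lid_far=.125,lid_near=.125,jar=.035,brush=.035,urn=0,spray=0)
for c in("top","scene"):
    f=grab_frame(c); save(f,c+"0.png")
    for q,z in H.items():
        for r in place_of(c,q)[:3]: print(c,q,round(r["p"],2),np.round(r["point"],1),atz(f,r["point"],z).round(4))
E
```

```text
pics
{'time_s': 0.0, 'joint_pos': array([-1.312 ,  0.3992,  0.045 ,  1.5379, -0.0187,  1.2069, -0.0507]), 'qvel': array([-0.0005,  0.    , -0.0003,  0.0019, -0.    ,  0.0005,  0.0006]), 'tau': array([ -0.001 , -47.5118,   1.3637, -25.4221,   0.0115,   0.0097,
         0.    ]), 'ee_pos': array([0.2274, 0.6083, 0.2302]), 'tcp_rot': array([ 0.1779,  0.9841, -0.001 , -0.0001]), 'force': array([ 0.7467, -0.3127, -0.0586]), 'wrist_torque': array([-0.0356, -0.0018, -0.0599]), 'gripper_force': 0.0, 'grip_width': 0.9963787100269025} 0.0187
top hob 0.87 [295.3 224.6] [0.5524 0.0576 0.    ]
top rest_mark 0.64 [341.  228.6] [ 0.5355 -0.0731  0.035 ]
top pot 0.62 [250.6 229. ] [0.5383 0.1831 0.035 ]
top lid 0.96 [246.2 225.7] [0.539  0.1841 0.125 ]
top lid 0.91 [173.8 157.2] [0.7287 0.3797 0.125 ]
top lid 0.81 [181.2 314.8] [0.304  0.3584 0.125 ]
top lid_grip 0.93 [243.1 223.1] [0.5426 0.1878 0.159 ]
top lid_grip 0.89 [224.  332.8] [0.258  0.2389 0.159 ]
top lid_grip 0.8 [173.5 153.9] [0.73   0.3719 0.159 ]
top lid_far 0.91 [235.9 315.1] [0.3013 0.2128 0.125 ]
top lid_far 0.82 [161.2 151.8] [0.7
[... 789 characters left out ...]
1.9 187.3] [0.4137 0.197  0.159 ]
scene lid_grip 0.81 [459.2 224.2] [0.8124 0.2202 0.159 ]
scene lid_grip 0.71 [303.6 198.5] [0.39   0.0843 0.159 ]
scene lid_far 0.97 [329.1 191.2] [0.3842 0.2269 0.125 ]
scene lid_far 0.94 [463.5 231.5] [0.8201 0.2488 0.125 ]
scene lid_far 0.9 [301.1 214.2] [0.4042 0.0535 0.125 ]
scene lid_near 0.97 [295.5 200.4] [0.3385 0.1119 0.125 ]
scene lid_near 0.88 [448.4 240.7] [0.805  0.1776 0.125 ]
scene lid_near 0.76 [340.1 202.5] [0.4542 0.1838 0.125 ]
scene jar 0.73 [393.3 266.6] [0.6904 0.1    0.035 ]
scene brush 0.66 [302.2 239. ] [0.402  0.0619 0.035 ]
scene urn 0.64 [387.2 204.5] [0.4715 0.4775 0.    ]
scene spray 0.82 [191.5 364.3] [ 0.4868 -0.4535  0.    ]
```

View pics/top0.png

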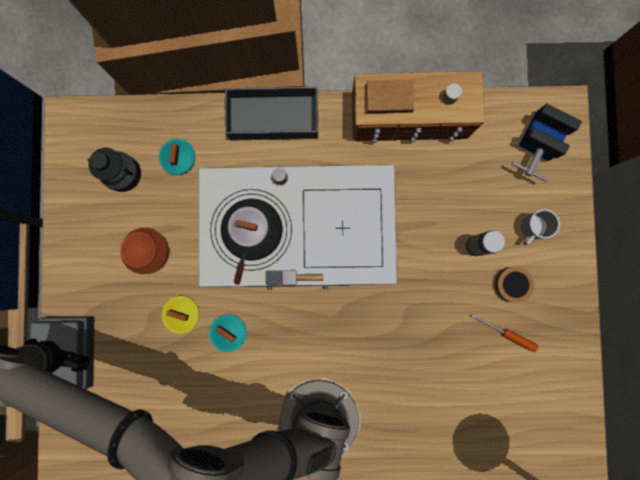

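Run:
```python
from h import *
f=grab_frame("top"); save(f,"top1.png",(195,160,395,290),4)
s=arm.observe(); print(f["R"],f["t"],K(f))
```

```text
[[-0.01410718 -0.99975667 -0.01695833]
 [-0.99709616  0.01533492 -0.07459286]
 [ 0.07483477  0.01585679 -0.99706987]] [0.02020827 0.50921103 1.63427058] 579.0199852472547
```

View pics/top1.png

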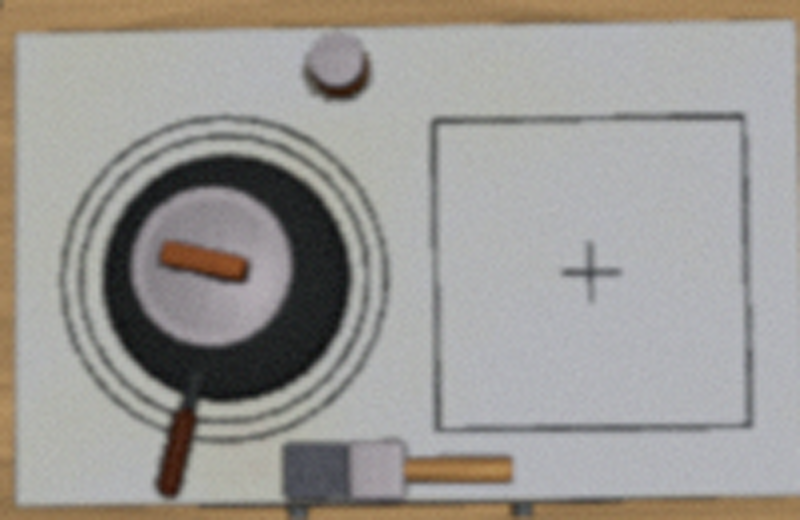

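The tight lid is the steel one on the pot, with its grip at full-image pixel (246,225). The look-alikes are turquoise at (176,157) and (228,333), and yellow at (180,315), all lying on the bench. The crop confirms this: circles on the left, cross of the square at (343,228), and the handle pointing toward the robot, ending at (237,282).

```bash
cat >> h.py <<'E'
def go(tgt,tooly=None,s=None,say=True):
    """units of a jog to TCP target; tooly = wanted direction (world xy, mod pi) of the closing line"""
    s=s or arm.observe(); R=Ro.from_quat(s["tcp_rot"]).as_matrix()
    d=R.T@(np.array(tgt)-s["ee_pos"])/.150; a=0
    if tooly is not None:
        v=R.T@np.array([*tooly,0]); a=np.degrees(np.arctan2(-v[0],v[1])); a=(a+90)%180-90
    print("shift units",d.round(4),"turn units",round(a/45,4),"deg",round(a,2),"j7",s["joint_pos"][6].round(3))
E
python3 - <<'E'
from h import *
np.set_printoptions(precision=4,suppress=True)
f=grab_frame("top")
c=lambda x,y:(195+x/4,160+y/4)
A=atz(f,c(163,251),.176);B=atz(f,c(247,270),.176);print("block ends",A,B,np.degrees(np.arctan2(*(B-A)[1::-1])))
print("cross",atz(f,c(591,272),.035),"tip",atz(f,c(168,490),.09),atz(f,c(195,385),.09),"lid ctr",atz(f,c(212,266),.13),"circ",atz(f,c(224,278),.035))
for a,b in(((436,120),(743,115)),((438,430),(750,426))):
    P=atz(f,c(*a),.035);Q=atz(f,c(*b),.035);print("sq",P,Q)
go([.54,.187,.25])
E
```

```text
block ends [0.5421 0.2047 0.176 ] [0.5288 0.1502 0.176 ] -103.65197646934013
cross [ 0.5371 -0.0781  0.035 ] tip [0.3875 0.2145 0.09  ] [0.4587 0.1957 0.09  ] lid ctr [0.5363 0.1786 0.13  ] circ [0.5369 0.182  0.035 ]
sq [0.6474 0.0301 0.035 ] [ 0.6473 -0.188   0.035 ]
sq [0.427  0.0317 0.035 ] [ 0.4266 -0.1878  0.035 ]
shift units [-2.9354 -1.9052 -0.1246] turn units 0.0 deg 0 j7 -0.051
```

{"method": "jog_arm", "body": {
  "moves": [
    [-1, -0.65, -0.1, 0, 1],
    [-1, -0.65, -0.1, 0, 1],
    [-1, -0.65, -0.1, 0, 1],
    [-1, -0.65, -0.1, 0, 1],
    [-1, -0.65, -0.1, 0, 1]
  ]
}}

```text
time_s: 1.82
ee_pos: [0.3399, 0.4586, 0.2473]
tcp_rot: [0.183, 0.983, -0.001, 0.002]
force: [0.7, -0.9, -0.8]
grip_width: 1.0
gripper_force: 0.0
```

{"method": "jog_arm", "body": {
  "moves": [
    [-1, -0.65, 0, 0, 1],
    [-1, -0.65, 0, 0, 1],
    [-1, -0.65, 0, 0, 1],
    [-1, -0.65, 0, 0, 1],
    [-1, -0.65, 0, 0, 1]
  ]
}}

```text
time_s: 2.23
ee_pos: [0.4451, 0.3138, 0.2468]
tcp_rot: [0.183, 0.983, -0.001, 0.002]
force: [0.6, -0.6, 0.2]
grip_width: 1.0
gripper_force: 0.0
```

Run:
```python
from h import *
s=arm.observe();print(s["time_s"],s["ee_pos"],s["tcp_rot"])
go([.538,.18,.25],[.969,-.246])
```

```text
2.2333 [0.44507497 0.31383474 0.24684311] [ 0.1829295   0.98312373 -0.00118049  0.00177191]
shift units [-0.899  -0.6097 -0.0165] turn units 1.8481 deg 83.16 j7 0.552
```

{"method": "jog_arm", "body": {
  "moves": [
    [-0.9, -0.61, -0.02, 0.8, 1],
    [-0.9, -0.61, -0.02, 0.8, 1],
    [-0.9, -0.61, -0.02, 0.8, 1],
    [-0.9, -0.61, -0.02, 0.8, 1],
    [-0.9, -0.61, -0.02, 0.8, 1]
  ]
}}

```text
time_s: 2.65
ee_pos: [0.5396, 0.1784, 0.2502]
tcp_rot: [0.48, 0.877, -0.001, 0.003]
force: [0.3, -1.4, 0.5]
grip_width: 1.001
gripper_force: 0.0
```

{"method": "jog_arm", "body": {
  "moves": [
    [0, 0, 0, 0.8, 1],
    [0, 0, 0, 0.8, 1],
    [0, 0, 0, 0.8, 1],
    [0, 0, 0, 0.8, 1],
    [0, 0, 0, 0.8, 1]
  ]
}}

```text
time_s: 3.07
ee_pos: [0.5347, 0.1885, 0.2494]
tcp_rot: [0.722, 0.692, 0.0, -0.0]
force: [0.6, -0.1, -0.5]
grip_width: 0.997
gripper_force: 0.0
```

{"method": "jog_arm", "body": {
  "moves": [
    [0, 0, 0, 0.25, 1],
    [0, 0, 0, 0.25, 1],
    [0, 0, 0, 0.25, 1]
  ]
}}

```text
time_s: 3.32
ee_pos: [0.5347, 0.1886, 0.2493]
tcp_rot: [0.785, 0.62, 0.0, 0.0]
force: [1.0, -0.0, -0.6]
grip_width: 0.996
gripper_force: 0.0
```

Run:
```python
from h import *
np.set_printoptions(precision=4,suppress=True)
s=arm.observe();print(s["time_s"],s["ee_pos"],s["tcp_rot"],s["joint_pos"])
go([.538,.18,.25],[.969,-.246])
f=grab_frame("wrist"); save(f,"w0.png")
for q,z in dict(lid=.125,lid_grip=.159,lid_far=.125,lid_near=.125,pot=.035).items():
    for r in place_of("wrist",q)[:2]: print(q,round(r["p"],2),np.round(r["point"],1),atz(f,r["point"],z,s))
```

```text
3.3167 [0.5347 0.1886 0.2493] [0.7848 0.6197 0.     0.    ] [-0.8443  0.2642  0.5241  1.7266 -0.1413  1.1883 -0.5164]
shift units [-0.0504  0.0344 -0.0044] turn units 0.0185 deg 0.83 j7 -0.516
lid 0.81 [ 61.2 203.3] [0.3352 0.2574 0.125 ]
lid 0.61 [327.5 230.9] [0.5394 0.1846 0.125 ]
lid_grip 0.79 [ 35.6 210.5] [0.3428 0.258  0.159 ]
lid_grip 0.59 [330. 251.] [0.5395 0.1795 0.159 ]
lid_far 0.78 [105.1 217.8] [0.3645 0.2379 0.125 ]
lid_far 0.54 [354.7 295.8] [0.5493 0.1202 0.125 ]
lid_near 0.98 [273.2 238.1] [0.4938 0.189  0.125 ]
lid_near 0.91 [92.3 71. ] [0.4025 0.3407 0.125 ]
```

View pics/w0.png

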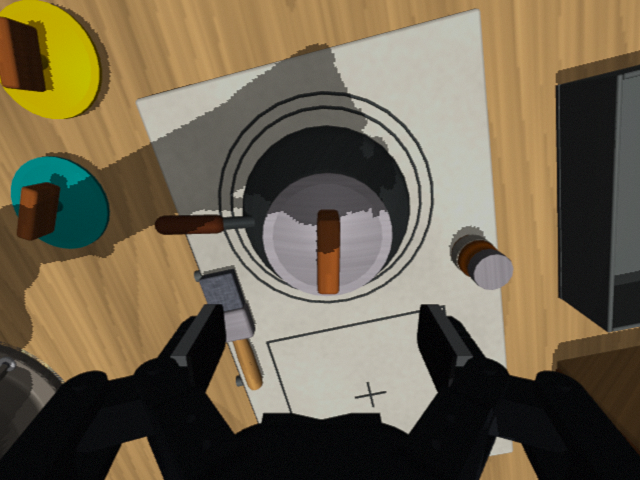

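The wrist picture shows the steel lid centred at (329,235), its grip upright along columns 317–340 and rows 211–293, the handle straight left at (190,223), and the rest-mark cross at (370,394). The closing line already matches the lid's x.

Run:
```python
from h import *
np.set_printoptions(precision=4,suppress=True)
s=arm.observe(); f=grab_frame("wrist")
# world points of all pixels
R,t=pose(f,s); z=f["z_map"]; v,u=np.mgrid[:480,:640]
C=np.stack([(u-f["cx"])/K(f)*z,(v-f["cy"])/K(f)*z,z],-1); W=(C-t)@R
roi=(u>255)&(u<400)&(v>160)&(v<310)&(z>0)
for lo,hi,n in((.168,.184,"block top"),(.126,.14,"lid")):
    P=W[roi&(W[...,2]>lo)&(W[...,2]<hi)]; r=cv2.minAreaRect((P[:,:2]*1000).astype(np.float32)); print(n,len(P),np.median(P[:,2]),P.mean(0),r)
P=W[(u>150)&(u<245)&(v>205)&(v<235)&(W[...,2]>.075)&(W[...,2]<.11)]
l=cv2.fitLine(P[:,:2].astype(np.float32),cv2.DIST_HUBER,0,.01,.01).ravel();print("handle",len(P),P.mean(0),l,np.degrees(np.arctan2(l[1],l[0])))
print("cross",atz(f,(370,394),.035,s))
print("fl",deep(f,(290,235),s),deep(f,(370,235),s))
```

```text
block top 1763 0.17623602775685943 [0.5387 0.1829 0.176 ] ((538.401123046875, 180.8732452392578), (55.7708854675293, 15.92285442352295), 76.5293960571289)
lid 10532 0.1315475511312496 [0.5394 0.1861 0.1318] ((538.4849243164062, 180.5251922607422), (105.2354507446289, 105.53190612792969), 38.74543380737305)
handle 1531 [0.4234 0.2096 0.0946] [ 0.9708 -0.2398  0.4234  0.2096] -13.873431
cross [ 0.5388 -0.077   0.035 ]
fl [0.5095 0.1903 0.1327] [0.5727 0.1748 0.1313]
```

Run:
```python
from h import *
go([.5384,.1807,.141],[.9719,-.2355])
```

```text
shift units [-0.043   0.0352  0.7221] turn units 0.0064 deg 0.29 j7 -0.515
```

{"method": "jog_arm", "body": {
  "moves": [
    [-0.043, 0.035, 0.2, 0.006, 1],
    [-0.043, 0.035, 0.4, 0.006, 1],
    [-0.043, 0.035, 0.6, 0.006, 0.3],
    [-0.043, 0.035, 0.72, 0.006, 0],
    [-0.043, 0.035, 0.72, 0.006, -0.2]
  ],
  "newtons": 100
}}

```text
time_s: 4.08
ee_pos: [0.5352, 0.1797, 0.1372]
tcp_rot: [0.786, 0.618, -0.004, -0.001]
force: [-0.5, -0.3, -0.3]
grip_width: 0.601
gripper_force: 0.0
```

{"method": "jog_arm", "body": {
  "moves": [
    [0, 0, 0, 0, -1],
    [0, 0, 0, 0, -1],
    [0, 0, 0, 0, -1],
    [0, 0, 0, 0, -1],
    [0, 0, 0, 0, -1]
  ],
  "newtons": 100
}}

```text
time_s: 4.5
ee_pos: [0.539, 0.1813, 0.1434]
tcp_rot: [0.786, 0.618, 0.001, -0.0]
force: [-2.9, 0.6, 5.7]
grip_width: 0.172
gripper_force: 98.9
```

Run:
```python
from h import *
np.set_printoptions(precision=4,suppress=True)
s=arm.observe();print({k:s[k] for k in("time_s","ee_pos","tcp_rot","force","wrist_torque","gripper_force","grip_width")})
go([.543,-.078,s["ee_pos"][2]])
```

```text
{'time_s': 4.5, 'ee_pos': array([0.539 , 0.1813, 0.1434]), 'tcp_rot': array([ 0.7858,  0.6184,  0.0012, -0.0003]), 'force': array([-2.9217,  0.599 ,  5.6658]), 'wrist_torque': array([-0.0168,  0.667 ,  0.0993]), 'gripper_force': 98.91374230384827, 'grip_width': 0.17207305194435993}
shift units [-1.674   0.4326 -0.0032] turn units 0.0 deg 0 j7 -0.444
```

{"method": "jog_arm", "body": {
  "moves": [
    [-0.05, 0.013, 0, 0, -1],
    [-0.13, 0.034, 0, 0, -1],
    [-0.22, 0.057, 0, 0, -1],
    [-0.31, 0.08, 0, 0, -1],
    [-0.4, 0.103, 0, 0, -1]
  ]
}}

```text
time_s: 4.92
ee_pos: [0.541, 0.1284, 0.1438]
tcp_rot: [0.784, 0.62, 0.006, -0.004]
force: [-0.0, 15.6, 2.4]
grip_width: 0.171
gripper_force: 98.5
```

Run:
```python
from h import *
np.set_printoptions(precision=4,suppress=True)
s=arm.observe();print({k:s[k] for k in("time_s","ee_pos","tcp_rot","force","wrist_torque","gripper_force","grip_width")})
go([.543,-.078,s["ee_pos"][2]])
f=grab_frame("top"); save(f,"top2.png",(195,160,395,290),4)
```

```text
{'time_s': 4.9167, 'ee_pos': array([0.541 , 0.1284, 0.1438]), 'tcp_rot': array([ 0.7843,  0.6203,  0.0063, -0.0036]), 'force': array([-0.034 , 15.6306,  2.4136]), 'wrist_torque': array([ 3.2977,  0.2023, -0.1692]), 'gripper_force': 98.46313834190369, 'grip_width': 0.17097543070805976}
shift units [-1.336   0.3299 -0.0185] turn units 0.0 deg 0 j7 -0.338
```

View pics/top2.png

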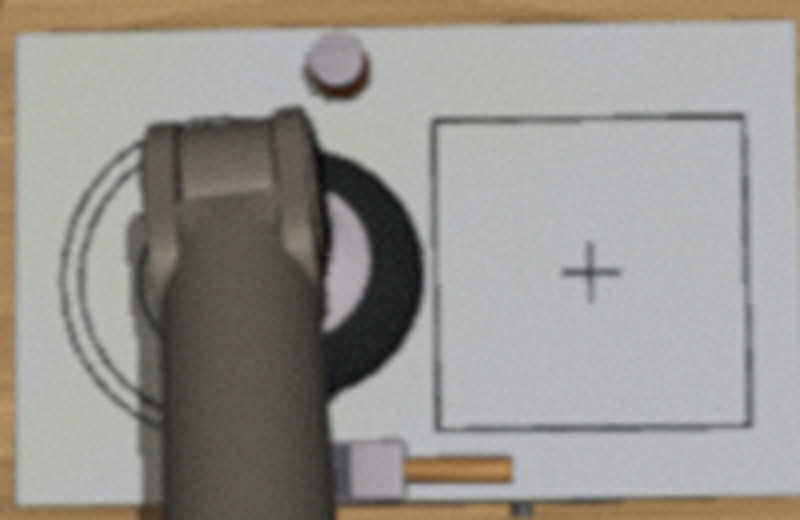

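The pot follows the grip: its black foot edge has moved to crop (420,275), with the lid still seated. I'll continue the slide.

{"method": "jog_arm", "body": {
  "moves": [
    [-0.09, 0.023, 0, 0, -1],
    [-0.18, 0.045, 0, 0, -1],
    [-0.27, 0.068, 0, 0, -1],
    [-0.36, 0.09, 0, 0, -1],
    [-0.45, 0.113, 0, 0, -1]
  ]
}}

```text
time_s: 5.38
ee_pos: [0.5423, 0.0593, 0.1438]
tcp_rot: [0.784, 0.62, 0.007, -0.004]
force: [0.2, 17.9, 4.7]
grip_width: 0.173
gripper_force: 100.6
```

{"method": "jog_arm", "body": {
  "moves": [
    [-0.09, 0.023, 0, 0, -1],
    [-0.18, 0.045, 0, 0, -1],
    [-0.27, 0.068, 0, 0, -1],
    [-0.36, 0.09, 0, 0, -1],
    [-0.45, 0.113, 0, 0, -1]
  ]
}}

```text
time_s: 5.8
ee_pos: [0.5435, -0.0097, 0.1439]
tcp_rot: [0.784, 0.621, 0.007, -0.004]
force: [0.7, 20.3, 8.6]
grip_width: 0.17
gripper_force: 100.8
```

{"method": "jog_arm", "body": {
  "moves": [
    [-0.08, 0.02, 0, 0, -1],
    [-0.16, 0.04, 0, 0, -1],
    [-0.24, 0.06, 0, 0, -1],
    [-0.32, 0.08, 0, 0, -1]
  ]
}}

```text
time_s: 6.13
ee_pos: [0.5444, -0.0582, 0.144]
tcp_rot: [0.784, 0.621, 0.007, -0.005]
force: [0.2, 20.2, 10.4]
grip_width: 0.172
gripper_force: 101.1
```

Run:
```python
from h import *
np.set_printoptions(precision=4,suppress=True)
s=arm.observe();print({k:s[k] for k in("time_s","ee_pos","tcp_rot","force","wrist_torque","gripper_force","grip_width")})
go([.543,-.078,s["ee_pos"][2]])
```

```text
{'time_s': 6.1333, 'ee_pos': array([ 0.5444, -0.0582,  0.144 ]), 'tcp_rot': array([ 0.7839,  0.6208,  0.0072, -0.0047]), 'force': array([ 0.2049, 20.1541, 10.431 ]), 'wrist_torque': array([ 4.2435,  0.1683, -0.104 ]), 'gripper_force': 101.14816904067993, 'grip_width': 0.17197496517177885}
shift units [-0.1305  0.0211 -0.0022] turn units 0.0 deg 0 j7 0.028
```

{"method": "jog_arm", "body": {
  "moves": [
    [-0.07, 0.01, 0, 0, -1],
    [-0.14, 0.02, 0, 0, -1],
    [-0.14, 0.02, 0, 0, -1],
    [-0.14, 0.02, 0, 0, -1]
  ]
}}

```text
time_s: 6.47
ee_pos: [0.5422, -0.0857, 0.1435]
tcp_rot: [0.785, 0.619, 0.005, -0.001]
force: [2.0, 10.7, 2.9]
grip_width: 0.171
gripper_force: 100.5
```

Run:
```python
from h import *
np.set_printoptions(precision=4,suppress=True)
s=arm.observe();print({k:s[k] for k in("time_s","ee_pos","tcp_rot","force","wrist_torque","gripper_force","grip_width")})
go([.543,-.078,s["ee_pos"][2]])
f=grab_frame("top"); save(f,"top3.png",(255,160,395,290),4)
for q,z in dict(pot=.035,lid=.125,rest_mark=.035).items():
  for r in place_of("top",q)[:2]: print(q,r["p"],r["point"],atz(f,r["point"],z))
g=grab_frame("wrist");
```

```text
{'time_s': 6.4667, 'ee_pos': array([ 0.5422, -0.0857,  0.1435]), 'tcp_rot': array([ 0.7853,  0.6191,  0.0048, -0.0009]), 'force': array([ 2.0237, 10.7466,  2.9422]), 'wrist_torque': array([ 1.8932, -0.1947, -0.2098]), 'gripper_force': 100.53301334381104, 'grip_width': 0.17094864314868635}
shift units [ 0.0513 -0.0065  0.0004] turn units 0.0 deg 0 j7 0.069
lid 0.63 [175.5, 157.2] [0.7286 0.3751 0.125 ]
lid 0.57 [229.3, 331.0] [0.2597 0.2305 0.125 ]
```

View pics/top3.png

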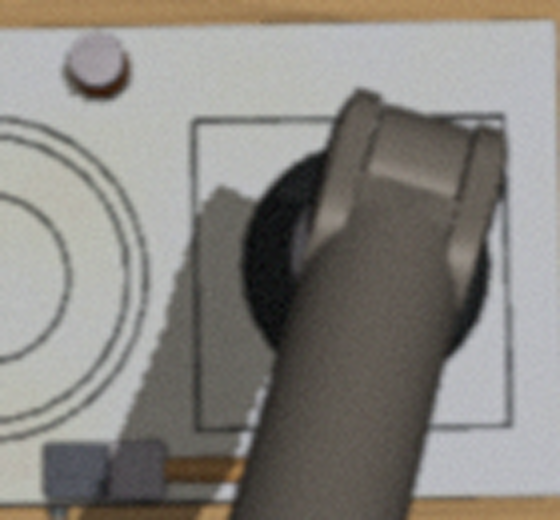

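The pot's foot (crop columns 243–490) sits inside the square (195–508), within about 8 mm of the cross, with the lid shut. The jog cannot tilt the tool. So I'll rock the lid by striking the top of its grip with an open finger pad, moving sideways and upward, and let the pot's inertia hold it in place. Opening the fingers first.

{"method": "jog_arm", "body": {
  "moves": [
    [0.03, 0, 0, 0, -1],
    [0.03, 0, 0, 0, 1],
    [0.03, 0, 0, 0, 1],
    [0.03, 0, 0, 0, 1],
    [0.03, 0, 0, 0, 1]
  ]
}}

```text
time_s: 7.13
ee_pos: [0.5395, -0.0873, 0.1413]
tcp_rot: [0.786, 0.618, -0.0, 0.0]
force: [-0.1, 0.2, -0.1]
grip_width: 0.733
gripper_force: 0.0
```

{"method": "jog_arm", "body": {
  "moves": [
    [0, 0.06, 0.02, 0, 1],
    [0, 0.12, 0.02, 0, 1],
    [0, 0.12, 0.02, 0, 1],
    [0, 0.12, 0.02, 0, 1]
  ]
}}

```text
time_s: 7.47
ee_pos: [0.5579, -0.0913, 0.1381]
tcp_rot: [0.786, 0.618, -0.0, 0.0]
force: [-0.3, -0.1, -0.1]
grip_width: 1.0
gripper_force: 0.0
```

```bash
cat >> h.py <<'E'
LX=np.array([.9719,-.2355,0])
def cloud(f,s):
    R,t=pose(f,s); z=f["z_map"]; v,u=np.mgrid[:480,:640]
    C=np.stack([(u-f["cx"])/K(f)*z,(v-f["cy"])/K(f)*z,z],-1); return (C-t)@R,z>0
def lidlook(save_as=None):
    s=arm.observe(); f=grab_frame("wrist"); W,ok=cloud(f,s)
    if save_as: save(f,save_as)
    c=s["ee_pos"]; d=np.hypot(W[...,0]-.54,W[...,1]+.08)
    hsv=cv2.cvtColor(f["img"],cv2.COLOR_RGB2HSV)
    steel=ok&(d<.075)&(W[...,2]>.118)&(W[...,2]<.16)&(hsv[...,1]<70)&(hsv[...,2]>90)
    P=W[steel]; 
    for _ in range(4):
        A=np.c_[P[:,:2],np.ones(len(P))]; k=np.linalg.lstsq(A,P[:,2],rcond=None)[0]; r=P[:,2]-A@k; P=P[abs(r)<max(.0015,1.5*np.median(abs(r)))]
    ctr=cv2.minEnclosingCircle((P[:,:2]*1000).astype(np.float32))
    lx=LX[:2]; ly=np.array([-lx[1],lx[0]])
    print("lid pts",len(P),"slope x %.3f y %.3f"%(k[:2]@lx,k[:2]@ly),"centre",np.round(ctr[0],1),"r %.1f"%ctr[1],"top z at ctr %.4f"%(k@[ctr[0][0]/1e3,ctr[0][1]/1e3,1]))
    blk=ok&(d<.075)&(W[...,2]>.13)&(W[...,2]<.24)&(hsv[...,1]>110)&(hsv[...,0]<25)
    B=W[blk]
    if len(B)>50: 
        m=B[B[:,2]>np.percentile(B[:,2],97)-.003].mean(0); print("block top",m,"n",len(B))
    print("tcp",c,"q",s["tcp_rot"],"t",s["time_s"],"f",s["force"],"grip",s["grip_width"],s["gripper_force"])
    return f,s,W
E
python3 - <<'E'
from h import *
np.set_printoptions(precision=4,suppress=True)
f,s,W=lidlook("w1.png")
d=np.array(s["ee_pos"])
print("cross guess",place_of("wrist","rest_mark")[:1],[ (r["point"],atz(f,r["point"],.035,s)) for r in place_of("wrist","pot")[:1]])
E
```

```text
lid pts 10250 slope x -0.006 y 0.008 centre [542.  -86.9] r 52.8 top z at ctr 0.1317
block top [ 0.5474 -0.0793  0.2161] n 7428
tcp [ 0.5579 -0.0913  0.1381] q [ 0.7862  0.618  -0.0002  0.0002] t 7.4667 f [-0.2516 -0.1039 -0.1032] grip 1.0003969605374274 0.0
cross guess [] []
```

View pics/w1.png

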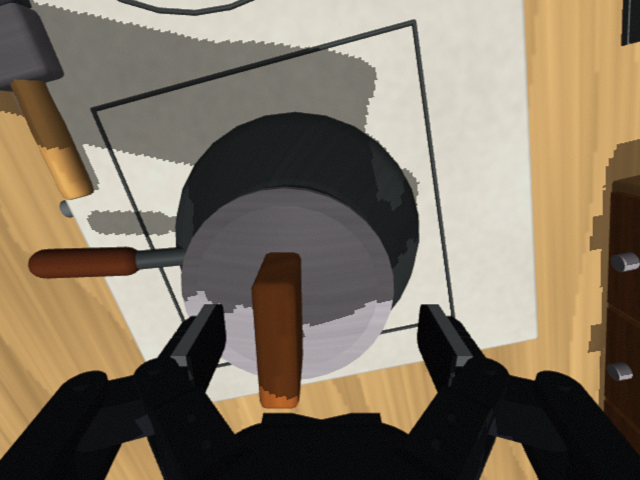

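The picture shows the lid shut and level with its grip at about (280,330), between the open pads at (200,345) and (440,345). The pot is inside the square, and the handle points left at (90,260). First strike: the +x pad against the top of the grip, toward the handle and upward.

{"method": "jog_arm", "body": {
  "moves": [
    [0, -0.17, -0.02, 0, 1],
    [0, -0.36, -0.12, 0, 1],
    [0, -0.36, -0.12, 0, 1],
    [0, -0.36, -0.12, 0, 1]
  ]
}}

```text
time_s: 7.95
ee_pos: [0.505, -0.0778, 0.1572]
tcp_rot: [0.786, 0.618, 0.001, 0.0]
force: [-0.2, 0.7, -0.5]
grip_width: 1.004
gripper_force: 0.0
```

Run:
```python
from h import *
np.set_printoptions(precision=4,suppress=True)
lidlook("w2.png")
```

```text
lid pts 9940 slope x 0.165 y 0.002 centre [542.1 -86.6] r 52.9 top z at ctr 0.1396
block top [ 0.5206 -0.0723  0.2336] n 6199
tcp [ 0.505  -0.0778  0.1572] q [0.7859 0.6184 0.0014 0.0001] t 7.95 f [-0.1537  0.6708 -0.4733] grip 1.0041331861892104 0.0
```

View pics/w2.png

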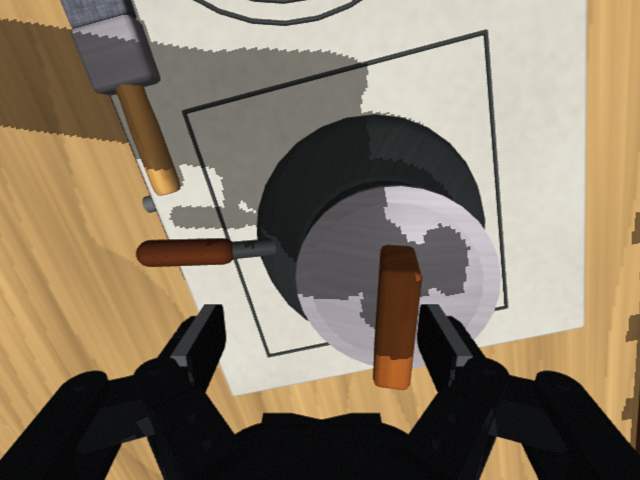

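The lid now sits tilted 0.165 rad with the far end up about 15 mm, the near end still down, and the pot has not moved. In the picture, the tilted lid is at (400,280) and the pot is inside the square. Now the mirrored strike with the other pad, toward +x and upward.

{"method": "jog_arm", "body": {
  "moves": [
    [0, 0.13, 0.06, 0, 1],
    [0, 0.3, 0.08, 0, 1],
    [0, 0.49, -0.05, 0, 1],
    [0, 0.49, -0.05, 0, 1],
    [0, 0.49, -0.05, 0, 1]
  ]
}}

```text
time_s: 8.42
ee_pos: [0.5777, -0.096, 0.1633]
tcp_rot: [0.786, 0.618, -0.001, 0.0]
force: [-2.1, 0.8, -0.6]
grip_width: 1.002
gripper_force: 0.4
```

Run:
```python
from h import *
np.set_printoptions(precision=4,suppress=True)
lidlook("w3.png")
```

```text
lid pts 4714 slope x 0.111 y 0.029 centre [548.6 -89.5] r 52.6 top z at ctr 0.1419
block top [ 0.5629 -0.0862  0.2372] n 7160
tcp [ 0.5777 -0.096   0.1633] q [ 0.7861  0.6181 -0.0005  0.0003] t 8.4167 f [-2.1204  0.7586 -0.6122] grip 1.001553993943287 0.3710592197603546
```

View pics/w3.png

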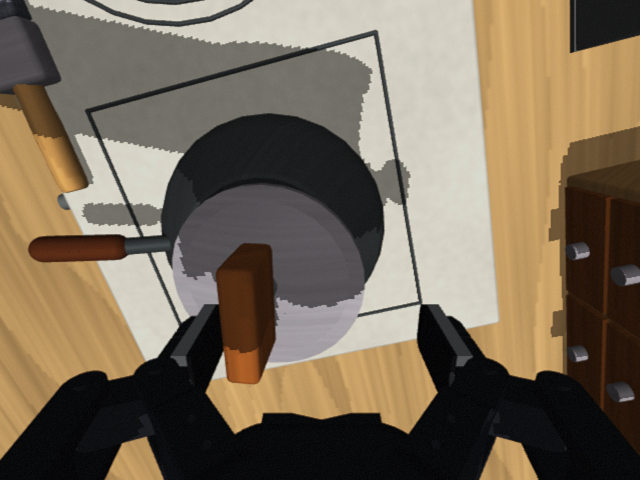

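The second strike brought the near end up to about 5 mm, with the far end still at about 15 mm and the tilt down to 0.11. In the picture the block at (247,310) rests against the left pad, and the pot is still in the square. One more strike the same way.

{"method": "jog_arm", "body": {
  "moves": [
    [0, -0.15, 0.04, 0, 1],
    [0, -0.27, 0.08, 0, 1],
    [0, -0.27, 0.08, 0, 1]
  ]
}}

```text
time_s: 8.72
ee_pos: [0.5313, -0.0849, 0.1492]
tcp_rot: [0.786, 0.618, -0.002, -0.003]
force: [-1.1, 0.4, -1.1]
grip_width: 1.0
gripper_force: 0.0
```

{"method": "jog_arm", "body": {
  "moves": [
    [0, 0.16, 0, 0, 1],
    [0, 0.345, -0.13, 0, 1],
    [0, 0.345, -0.13, 0, 1],
    [0, 0.345, -0.13, 0, 1]
  ]
}}

```text
time_s: 9.05
ee_pos: [0.5877, -0.0983, 0.1714]
tcp_rot: [0.786, 0.618, 0.0, 0.0]
force: [-1.2, 0.6, -1.1]
grip_width: 1.001
gripper_force: 0.5
```

Run:
```python
from h import *
np.set_printoptions(precision=4,suppress=True)
lidlook("w4.png")
```

```text
lid pts 4734 slope x 0.022 y 0.008 centre [554.4 -90.5] r 52.9 top z at ctr 0.1410
block top [ 0.5316 -0.0828  0.2264] n 5765
tcp [ 0.5877 -0.0983  0.1714] q [0.786  0.6182 0.     0.0001] t 9.05 f [-1.15    0.6411 -1.0765] grip 1.001451633461521 0.4900381900370121
```

View pics/w4.png

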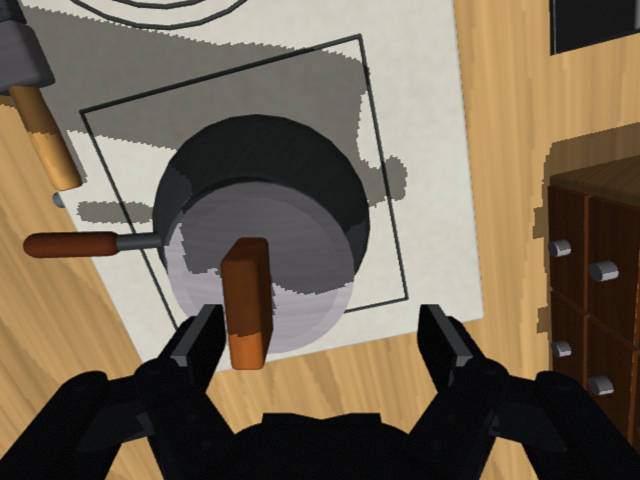

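The near end is now at about 8.5 mm and the far end at about 10.5 mm, with tilt 0.02. In the picture the grip is at (247,300), and the foot (columns 153–370) is centred between the square's sides. I'll strike once more.

{"method": "jog_arm", "body": {
  "moves": [
    [0, -0.15, 0.06, 0, 1],
    [0, -0.27, 0.14, 0, 1],
    [0, -0.27, 0.14, 0, 1]
  ]
}}

```text
time_s: 9.35
ee_pos: [0.541, -0.0873, 0.1469]
tcp_rot: [0.786, 0.618, -0.003, -0.004]
force: [-1.4, 0.1, -0.4]
grip_width: 1.0
gripper_force: 0.0
```

{"method": "jog_arm", "body": {
  "moves": [
    [0, 0.15, 0, 0, 1],
    [0, 0.34, -0.13, 0, 1],
    [0, 0.34, -0.13, 0, 1],
    [0, 0.34, -0.13, 0, 1]
  ]
}}

```text
time_s: 9.68
ee_pos: [0.5978, -0.1008, 0.1701]
tcp_rot: [0.786, 0.618, 0.0, 0.0]
force: [-2.5, 0.3, -0.6]
grip_width: 1.002
gripper_force: 0.5
```

```bash
cat >> h.py <<'E'
def potlook(f,s,W):
    # foot circle from dark pixels on the plate-level silhouette, square's cross hidden: report foot ellipse by points 0.036..0.06 high
    d=np.hypot(W[...,0]-.54,W[...,1]+.08); hsv=cv2.cvtColor(f["img"],cv2.COLOR_RGB2HSV)
    P=W[(d<.13)&(W[...,2]>.041)&(W[...,2]<.118)&(hsv[...,2]<110)&(hsv[...,1]<90)]
    # radius shrinks with height: fit axis by least squares with r = a + b z + c z^2
    from scipy.optimize import least_squares
    P=P[::max(1,len(P)//3000)]
    P=P[((P-[.54,-.08,0])@LX>-.07)]
    fun=lambda q: np.hypot(P[:,0]-q[0],P[:,1]-q[1])-(q[2]+q[3]*P[:,2]+q[4]*P[:,2]**2+q[5]*P[:,2]**3)
    r=least_squares(fun,[.545,-.085,.088,-.5,0,0],loss="soft_l1",f_scale=.002)
    print("pot axis",r.x[:2].round(4),"n",len(P),"res",np.median(abs(r.fun)).round(4))
E
python3 - <<'E'
from h import *
np.set_printoptions(precision=4,suppress=True)
potlook(*lidlook("w5.png"))
E
```

```text
lid pts 4709 slope x -0.001 y 0.012 centre [558.5 -95.5] r 52.0 top z at ctr 0.1417
block top [ 0.5418 -0.0869  0.2246] n 5846
tcp [ 0.5978 -0.1008  0.1701] q [0.786  0.6182 0.0001 0.0002] t 9.6833 f [-2.4714  0.3447 -0.5799] grip 1.0020675580169427 0.5293639004230499
pot axis [ 0.5419 -0.0862] n 3530 res 0.0006
```

Run:
```python
from h import *
np.set_printoptions(precision=4,suppress=True)
s=arm.observe(); f=grab_frame("wrist"); W,ok=cloud(f,s); hsv=cv2.cvtColor(f["img"],cv2.COLOR_RGB2HSV)
d=np.hypot(W[...,0]-.555,W[...,1]+.09)
v,u=np.mgrid[:480,:640]
m=ok&(d<.05)&(W[...,2]>.17)&(W[...,2]<.2)&(u>223)&(hsv[...,1]>110)
P=W[m]; h=np.percentile(P[:,2],90); print("z90",h); T=P[abs(P[:,2]-h)<.003]
r=cv2.minAreaRect((T[:,:2]*1000).astype(np.float32)); print(len(T),r, T[:,2].mean())
# rim / lid flange edge points: extreme along LX at several y
hs=ok&(np.hypot(W[...,0]-.555,W[...,1]+.09)<.075)&(W[...,2]>.134)&(W[...,2]<.15)&(hsv[...,1]<70)&(u>225)&(v<330)
Q=W[hs]; 
from scipy.optimize import least_squares
hull=cv2.convexHull((Q[:,:2]*1000).astype(np.float32))[:,0]
hull=hull[hull@np.array([-.2355*-1,.9719])>30+0*hull[:,0]] if False else hull
g=least_squares(lambda q:np.hypot(hull[:,0]-q[0],hull[:,1]-q[1])-53,[555,-90],loss="soft_l1",f_scale=.5); print("lid centre fit",g.x,np.median(abs(g.fun)))
d2=np.hypot(W[...,0]-.542,W[...,1]+.086)
E=W[ok&(d2<.052)&(W[...,2]>.119)&(W[...,2]<.13)]; print("rim-level pts",len(E), E.mean(0) if len(E) else 0)
potlook(f,s,W)
```

```text
z90 0.18677496123265916
3819 ((562.9108276367188, -91.83455657958984), (55.88368606567383, 16.6225528717041), 76.63927459716797) 0.18599987447322494
lid centre fit [563.326 -92.321] 0.07591652447067432
rim-level pts 1757 [ 0.5126 -0.0656  0.1246]
pot axis [ 0.5419 -0.0862] n 3559 res 0.0005
```

The lid is now out of the neck: level, resting 10 mm up on the rim and shifted 22 mm toward +x, with the pot about 9 mm from the mark centre. I'll pinch the top of the block lightly so it can still hinge. Then I'll carry the lid back to just behind centre and press it down with the plug's near end on the rim, which tips the near end up.

Run:
```python
from h import *
go([.563,-.092,.174],[.9719,-.2355])
```

```text
shift units [ 0.0018 -0.2248 -0.0336] turn units -0.0006 deg -0.03 j7 0.09
```

{"method": "jog_arm", "body": {
  "moves": [
    [0, -0.12, -0.03, 0, 1],
    [0, -0.235, -0.03, 0, 1],
    [0, -0.235, -0.03, 0, 0],
    [0, -0.235, -0.03, 0, -0.4],
    [0, -0.235, -0.03, 0, -1]
  ],
  "newtons": 60
}}

```text
time_s: 10.2
ee_pos: [0.5632, -0.0921, 0.1742]
tcp_rot: [0.786, 0.618, 0.0, 0.0]
force: [-0.2, -0.1, 0.5]
grip_width: 0.603
gripper_force: 0.0
```

{"method": "jog_arm", "body": {
  "moves": [
    [0, 0, 0, 0, -1],
    [0, 0, 0, 0, -1],
    [0, 0, 0, 0, -1],
    [0, 0, 0, 0, -1]
  ]
}}

```text
time_s: 10.53
ee_pos: [0.5632, -0.0924, 0.1744]
tcp_rot: [0.786, 0.618, -0.0, -0.0]
force: [-1.9, 0.3, 2.3]
grip_width: 0.163
gripper_force: 59.2
```

{"method": "jog_arm", "body": {
  "moves": [
    [0, 0, -0.05, 0, -1],
    [0, 0, -0.1, 0, -1],
    [0, 0, -0.1, 0, -1],
    [0, 0, -0.1, 0, -1]
  ]
}}

```text
time_s: 10.87
ee_pos: [0.5636, -0.0924, 0.1899]
tcp_rot: [0.786, 0.618, 0.001, 0.0]
force: [0.2, 0.1, -3.5]
grip_width: 0.164
gripper_force: 58.8
```

Run:
```python
from h import *
np.set_printoptions(precision=4,suppress=True)
f,s,W=lidlook("w6.png"); potlook(f,s,W); print(s["wrist_torque"])
```

```text
lid pts 5407 slope x 0.012 y 0.011 centre [563.8 -92.6] r 53.0 top z at ctr 0.1568
block top [ 0.578  -0.095   0.2339] n 4525
tcp [ 0.5636 -0.0924  0.1899] q [0.786  0.6182 0.0006 0.0005] t 10.8667 f [ 0.2114  0.0629 -3.5063] grip 0.16423408496145273 58.76411497592926
pot axis [ 0.542  -0.0862] n 3198 res 0.0006
[ 0.0071  0.0497 -0.0051]
```

{"method": "jog_arm", "body": {
  "moves": [
    [0.006, -0.1, 0, 0, -1],
    [0.006, -0.203, 0, 0, -1],
    [0.006, -0.203, 0, 0, -1],
    [0.006, -0.203, 0.07, 0, -1]
  ],
  "newtons": 60
}}

```text
time_s: 11.25
ee_pos: [0.5348, -0.0843, 0.18]
tcp_rot: [0.786, 0.618, 0.002, 0.001]
force: [1.3, -0.3, -1.8]
grip_width: 0.168
gripper_force: 59.0
```

{"method": "jog_arm", "body": {
  "moves": [
    [0, 0, 0.02, 0, -1],
    [0, 0.01, 0.035, 0, -1],
    [0, 0.03, 0.05, 0, -1],
    [0, 0.045, 0.065, 0, -1],
    [0, 0.045, 0.065, 0, -1]
  ],
  "newtons": 22
}}

```text
time_s: 11.67
ee_pos: [0.5425, -0.0863, 0.1726]
tcp_rot: [0.786, 0.618, 0.001, 0.0]
force: [-4.7, 1.3, 24.9]
grip_width: 0.168
gripper_force: 77.8
```

Run:
```python
from h import *
np.set_printoptions(precision=4,suppress=True)
f,s,W=lidlook("w7.png"); potlook(f,s,W); print(s["wrist_torque"])
```

```text
lid pts 7694 slope x -0.135 y 0.012 centre [537.6 -85.3] r 52.4 top z at ctr 0.1407
block top [ 0.5475 -0.0839  0.2331] n 4913
tcp [ 0.5425 -0.0863  0.1726] q [0.7861 0.6181 0.0013 0.0002] t 11.6667 f [-4.6567  1.2755 24.851 ] grip 0.1679597103224335 77.80024628620595
pot axis [ 0.5417 -0.0865] n 2878 res 0.0005
[0.6581 2.4321 0.0456]
```

The lid is now tilted 0.135 rad the other way, near end up, and the pot has not moved. I'll hold briefly, lift clear, and squeeze to 100 N to level the lid.

{"method": "jog_arm", "body": {
  "moves": [
    [0, 0, 0, 0, -1],
    [0, 0, 0, 0, -1],
    [0, 0, -0.03, 0, -1],
    [0, 0, -0.08, 0, -1],
    [0, 0, -0.13, 0, -1]
  ],
  "newtons": 40
}}

```text
time_s: 12.13
ee_pos: [0.5406, -0.086, 0.1882]
tcp_rot: [0.786, 0.618, -0.0, 0.0]
force: [-0.2, 0.1, -2.4]
grip_width: 0.17
gripper_force: 60.4
```

{"method": "jog_arm", "body": {
  "moves": [
    [0, 0, -0.05, 0, -1],
    [0, 0, -0.05, 0, -1],
    [0, 0, -0.05, 0, -1],
    [0, 0, -0.05, 0, -1],
    [0, 0, -0.05, 0, -1]
  ],
  "newtons": 100
}}

```text
time_s: 12.55
ee_pos: [0.5399, -0.0857, 0.1954]
tcp_rot: [0.786, 0.618, -0.0, -0.0]
force: [0.4, 0.3, -3.3]
grip_width: 0.149
gripper_force: 101.5
```

Run:
```python
from h import *
np.set_printoptions(precision=4,suppress=True)
f,s,W=lidlook("w8.png"); potlook(f,s,W); print(s["wrist_torque"])
```

```text
lid pts 820 slope x -0.025 y -0.001 centre [567.1 -88.3] r 43.0 top z at ctr 0.1598
block top [ 0.5416 -0.0887  0.2263] n 4287
tcp [ 0.5399 -0.0857  0.1954] q [ 0.786   0.6182 -0.0004 -0.0003] t 12.55 f [ 0.4253  0.2958 -3.2981] grip 0.1492470900961482 101.5423584356904
pot axis [ 0.5417 -0.0866] n 3036 res 0.0005
[ 0.0063  0.0083 -0.0083]
```

View pics/w8.png

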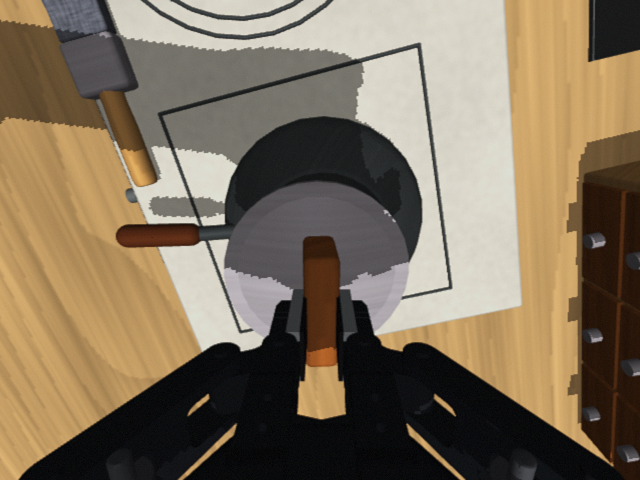

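The lid hangs in the fingers at (320,270) above the pot, and the foot is inside the square. One last numeric check of its height and level, then hand in.

```bash
sed -i 's/<.16)&(hsv\[...,1\]<70)/<.175)\&(hsv[...,1]<70)/' h.py
python3 - <<'E'
from h import *
np.set_printoptions(precision=4,suppress=True)
f,s,W=lidlook(); print(s["qvel"])
E
```

```text
lid pts 6947 slope x -0.053 y 0.012 centre [537.9 -85.5] r 52.8 top z at ctr 0.1631
block top [ 0.5426 -0.0889  0.227 ] n 4291
tcp [ 0.5399 -0.0858  0.1955] q [ 0.786   0.6182 -0.0004 -0.0003] t 12.6 f [-0.7542  0.2158 -3.1863] grip 0.15425000156367738 101.54173258692026
[-0.0007  0.0009 -0.0007 -0.0018  0.0014  0.0022 -0.0003]
```

```bash
python3 -c "
from h import *
print(finish_job())"
```

```text
the job is handed in; nothing more can be done
None
```

The job is handed in at 12.6 s without a verdict shown: by my last measurements the pot stands about 9 mm from the mark's centre, and the lid, freed far end first and then near end, is held 29–34 mm over its rim, level within about 0.05 rad.

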